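# Refit the spring and push button of the salt dispenser

### The arm

A 6-joint arm with a two-finger parallel gripper is mounted at the origin on the work surface. World frame = base frame: x ahead of the robot, y to its left, z up, the work surface at z = 0. Lengths are in mm, angles in rad, forces in N, time in s.
With the tool pointing down it reaches from about 375 to 925 mm from the base axis. Payload 5.7 kg.
Tool frame: the origin (TCP) lies midway between the tips of the shut fingers; the grasp point (between the pads) lies behind it (arm.tcp_to_grasp is the x of the grasp point in the tool frame, in mm); x points along the fingers, y is the direction in which the jaws open and shut, and the axes are right-handed (so a half turn about x gives the same grasp; the last joint's range is limited). The gripper opens to 88 mm and grips with 3 to 60 N. Pads are 20 mm wide; open, the fingers measure 115 mm over their backs; the gripper's body (75 mm by 178 mm) begins 61 mm behind the grasp point.
Start: joints at [-1.44, 0.359, 1.51, -0, 1.272, -0.115], TCP at [145.986, -581.937, 222.623] pointing down, gripper open.
Joint ranges: [-2.97, 2.97], [-1.01, 2.36], [0.21, 2.38], [-0.96, 4.11], [0.2, 2.71], [-2.98, 2.98]. Speed limits (rad/s): [2.39, 2.39, 3.14, 3.14, 3.14, 3.14].

### API

Orientations are given as a unit quaternion [w, x, y, z].
In Python, from station import arm, viewer gives the robot as it stands.
- The arm moves only by the tool send_rows, never from a script. Its argument "increments" is a list of rows, each an object with "linear": the shift along the tool's x, y, z in units of 30 mm (1.0 is 30 mm), a list of three; "roll": the turn about the tool's x in units of 6 degrees (1.0 is 6 degrees). In form: [{"linear": [tx, ty, tz], "roll": roll}, ...]. A call has 1 to 20 rows; each row is the pose to reach, as a shift and turn from the pose commanded when the call began, along the tool's axes at that moment; what a row does not reach only later rows make up. A row lasts 1/10 s, in which the tool goes at most 50 mm and 8.59 degrees, less where a joint would pass 70% of its speed; a pose out of reach is approached as far as the arm can. A call with a gripper value outside its range is refused whole. "claw" is the opening, from 0 (shut) to 1 (fully open), set as the call begins (left out, the last holds). The fingers move at their own pace and stop on an object; "grip_force" is the grip in N (left out, the last holds). Time passes only in rows, so rows that repeat a pose let the fingers close. It gives the time, the measured TCP pose, the force and the opening at its end, in the units of the state.
- arm.get_state(): the state, without advancing time (a new reading comes with each control period).
- viewer.capture(name): name is "scene" or "top" or "wrist"; returns a dict with "pixels" (480x640x3 uint8, red, green, blue), "z_map" (480x640 float32, mm along the optical axis (not along the pixel's ray), 0 where there is no reading), "intrinsics" (3x3 intrinsics, pixels), "k1" (the pictures are not rectified: a ray, as slopes to the right and down, at radius r is drawn at 1 + k1 r^2 times it, then the intrinsics apply), "camera_from_world" (4x4, takes a point from world to camera coordinates). Camera axes: x right, y down, z forward; pixel columns grow to the right and rows downward; lengths in mm; the calibration is good to about 2 mm. A picture is of the moment at which its call begins.
- arm.close_job(): hands the job in, once; it reports no verdict.
The state is a dict: "clock": time; "joints": joint angles; "dq": joint speeds; "effort": joint torques, N m; "position": TCP position; "tcp_rot": TCP orientation; "ft_force": force on the tool from outside, world axes, zero at the start; "moment": the same for the moment, N m; "grip_width": finger opening in mm.
Only numpy, scipy, OpenCV 4.12 (cv2) and the standard library are available. Lean on these libraries where they do the work, as an engineer would, in place of code of your own. Each camera call takes 0.05 s, during which the arm holds its last target.

### The job

Put the salt dispenser's button back together: thread the loose coil spring, foot end down, over the upright stem, twisting it a little if it snags, until it sits fully down and level on the dispenser's top with the open part of its foot coil around the small key at the foot of the stem. Then set the black push-button cap over the end of the stem so that it rests level on the spring, and let go. Leave the jar, the spoon rest and the jar carousel where they are.

Things in the scene. Friction and masses are not known exactly. Their poses are not given: they have to be found in the camera images.
- dispenser: Salt dispenser, fixed to the shelf: clear acrylic pot 76 mm across on a white foot 88 mm across, with a flat white top 82 mm across, its face 70 mm above the shelf. From the top's centre rises a round steel stem, 19 mm in diameter, 63 mm tall, its last 6 mm tapered to 12 mm. Origin: centre of its underside; z up, +x towards the key (see key).
- seat (a point): Centre of the dispenser's top face (70 mm above the shelf), on the stem's axis, where the spring's foot must sit; axes as the dispenser's.
- key (a point): Middle of the outer end of the dark steel key, a bar lying on the dispenser's top at the foot of the stem, along the dispenser's +x: 5 mm wide, 6 mm high, reaching 17.5 mm from the stem's axis.
- stem_tip (a point): Top end of the stem, on its axis, 63 mm above the seat.
- spring: Stiff steel compression spring standing upright on the shelf, loose, about 30 g: 50 mm tall, 31 mm outer and 24 mm clear inner diameter, wire 3.2 mm; it does not give noticeably at hand forces. Origin: centre of its underside (foot); z up along its axis, +x towards the middle of the opening in its foot coil (see foot_gap). The top end coil is closed and flat.
- foot_gap (a point): Middle of the opening in the spring's flat foot coil, 14 mm from its axis along its +x: open 40 degrees to either side, 7 mm high. The foot goes down over the key if this points along the key within about 20 degrees; turned further away it snags on top of the key and stays tilted and about 5 mm too high, until turning the spring lets it drop.
- cap: Black plastic push-button cap, loose, about 40 g, standing on the shelf, opening down: plain cylinder 38 mm in diameter, 32 mm tall, with a round blind bore from below 22 mm in diameter, 20 mm deep. Origin: centre of its underside; z up. Finally it rests on the spring's top, its underside 50 mm above the seat, the stem's last 13 mm in the bore.
- jar: Bystander: closed glass jar with a steel lid, 44 mm across and 65 mm tall, loose. Origin: centre of its underside.
- spoon_rest: Bystander: white ceramic spoon rest, a round dish 100 mm across and 20 mm high with a flat handle 60 mm long towards its -x, loose. Origin: centre of the dish's underside.
- carousel_rim (a point): Bystander: the point nearest the work on the rim of the black plastic turntable (200 mm across, 170 mm tall with its knob) that carries eight closed jars and turns about its upright axis; it stands far to the robot's left. An upright comal on a wire stand, 185 mm tall, stands far to the robot's right.
Mind the look-alikes: they are no part of the job. Of the things like the dispenser, leave any that is turquoise or yellow; of the rest the smaller one is meant.

How it is judged (in metres and radians):
On the way, in this order (a step that is already met when the one before it is completed fails the run):
1. the spring sits fully down and upright around the stem, its foot on the dispenser's top (horizontal distance between spring and seat below 0.005 m and z of spring in the frame of seat below 0.0022 m and angle between spring's own z axis and vertical below 0.04 rad), for 0.2 s.
2. the cap is over the stem's end and rests on the spring (horizontal distance between cap and seat below 0.005 m and z of cap in the frame of seat between 0.047 and 0.053 m and angle between cap's own z axis and vertical below 0.08 rad), for 0.2 s.
At the end, for the whole second after the job is handed in: Spring foot down round the stem: underside within 2.2 mm of the dispenser's top, within 5 mm of the axis, tilt under 0.04 rad. Cap over the stem's end: underside 47 to 53 mm above that top, within 5 mm of the axis, tilt under 0.08 rad. Both at rest (all of step 1 and all of step 2 and linear speed of each of spring, cap below 0.02 m/s); the robot touches nothing.
It fails at once if the jar is shifted by more than 2 cm (distance of jar from where it was at the start of the episode above 0.02 m).
It fails at once if the spoon rest is shifted by more than 2 cm (distance of spoon_rest from where it was at the start of the episode above 0.02 m).
It fails at once if the carousel is turned by more than 2 cm at its rim (distance of carousel_rim from where it was at the start of the episode above 0.02 m).
It also fails if it takes over 67 s, if anything falls off the work surface, if the arm or the gripper's body presses on something with over 40 N, if the wrist force passes 120 N, or if a joint passes its speed limit or range.

## Working session

There is one attempt and no reset: what is moved stays moved. The work goes in short steps, Python scripts to look and compute and a tool call to move; the robot and the scene stay as the last step left them, time stands still between calls to the robot, and variables do not carry over. Pictures are saved under pics/ and viewed, and the job is handed in when it is done.

Besides the shell and the picture viewer there is one more tool, called after "Request:" as name([rows], argument=value, ...), one row to a line, values as JSON. send_rows: Moves the arm, as the interface text tells. Its arguments: {"type":"object","properties":{"increments":{"type":"array","items":{"type":"object","properties":{"linear":{"type":"array","items":{"type":"number"}},"roll":{"type":"number"}}}},"claw":{"type":"number"},"grip_force":{"type":"number"}},"required":["increments"]}

```bash
ls; mkdir -p pics
cat > h.py <<'E'
import numpy as np,cv2
from station import arm,viewer
def cap(n,save=None):
    c=viewer.capture(n)
    np.savez('%s.npz'%(save or n),**{k:np.array(v) for k,v in c.items()})
    cv2.imwrite('pics/%s.png'%(save or n),c['pixels'][:,:,::-1])
    return c
def load(n): 
    d=np.load('%s.npz'%n); return {k:d[k] for k in d}
def ray(c,u,v):
    K=np.array(c['intrinsics']);k1=float(c['k1']);T=np.array(c['camera_from_world'])
    p=np.array([(u-K[0,2])/K[0,0],(v-K[1,2])/K[1,1]]);q=p.copy()
    for _ in range(20): q=p/(1+k1*(q@q))
    R=T[:3,:3];t=T[:3,3]
    return -R.T@t, R.T@np.array([q[0],q[1],1.0])
def onplane(c,u,v,z):
    o,d=ray(c,u,v); return o+d*(z-o[2])/d[2]
def pt(c,u,v):
    o,d=ray(c,u,v); return o+d*float(c['z_map'][int(round(v)),int(round(u))])
def cloud(c):
    K=np.array(c['intrinsics']);k1=float(c['k1']);T=np.array(c['camera_from_world'])
    v,u=np.mgrid[0:480,0:640]
    p=np.stack([(u-K[0,2])/K[0,0],(v-K[1,2])/K[1,1]],-1);q=p.copy()
    for _ in range(20): q=p/(1+k1*(q**2).sum(-1,keepdims=True))
    z=np.array(c['z_map'])
    P=np.concatenate([q,np.ones(q.shape[:2]+(1,))],-1)*z[...,None]
    W=(P-T[:3,3])@T[:3,:3]
    W[z==0]=np.nan
    return W
def proj(c,P):
    K=np.array(c['intrinsics']);k1=float(c['k1']);T=np.array(c['camera_from_world'])
    X=T[:3,:3]@np.array(P)+T[:3,3];s=X[:2]/X[2];s=s*(1+k1*(s@s))
    return K[0,0]*s[0]+K[0,2],K[1,1]*s[1]+K[1,2]
E
python3 - <<'E'
from h import *
s=arm.get_state(); print(s); print(arm.tcp_to_grasp)
for n in('scene','top','wrist'):
    c=cap(n); print(n,c['intrinsics'],c['k1'],np.array(c['camera_from_world']).round(3).tolist())
E
```

```text
pics
{'clock': 0.0, 'joints': array([-1.44010621e+00,  3.59527643e-01,  1.51141827e+00, -7.73566309e-06,
        1.27250866e+00, -1.15114244e-01]), 'dq': array([ 0.00038763,  0.0002579 ,  0.00150782, -0.00068273, -0.00051533,
       -0.00021414]), 'effort': array([ 1.97020257e-03, -5.15373588e+01, -2.70724618e+01,  6.77597942e-02,
        3.48312466e-02, -1.46957600e-04]), 'position': array([ 145.89286369, -581.28042417,  221.80151468]), 'tcp_rot': array([-0.08602886, -0.70176495, -0.08734536,  0.70178043]), 'ft_force': array([-0.41243346,  0.29358401, -0.48306653]), 'moment': array([-0.02479978,  0.00184944, -0.00641252]), 'grip_width': 87.64322961024162}
-18.700000000000003
scene [[471.41263917   0.         321.27293399]
 [  0.         471.41263917 242.39835118]
 [  0.           0.           1.        ]] 0.028087368871627563 [[-0.62, 0.785, -0.001, 283.597], [0.431, 0.339, -0.836, -201.201], [-0.656, -0.519, -0.549, 1547.161], [0.0, 0.0, 0.0, 1.0]]
top [[553.39116291   0.         320.3992265 ]
 [  0.         553.39116291 241.50675203]
 [  0.           0.           1.        ]] -0.1364235706894731 [[0.011, -1.0, 0.019, 83.094], [-0.981, -0.015, -0.194, 589.807], [0.194, -0.017, -0.981, 1082.556], [0.0, 0.0, 0.0, 1.0]]
wrist [[357.39134146   0.         323.13411378]
 [  0.         357.39134146 238.16196818]
 [  0.           0.           1.        ]] -0.03186945304358007 [[0.243, -0.97, -0.002, -598.016], [-0.94, -0.236, 0.244, -29.856], [-0.237, -0.057, -0.97, 390.777], [0.0, 0.0, 0.0, 1.0]]
```

View pics/scene.png

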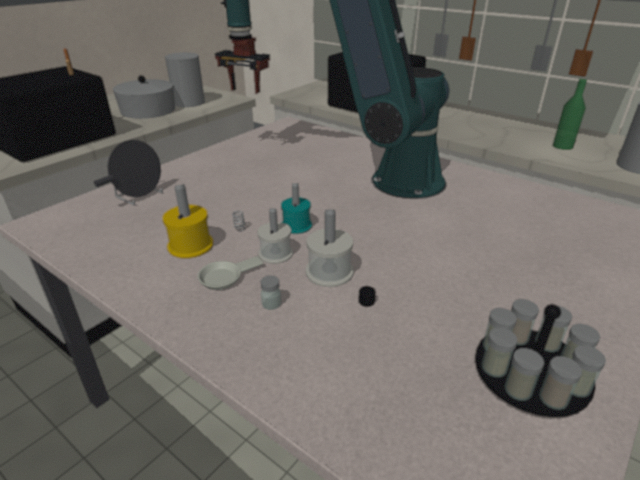

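View pics/top.png

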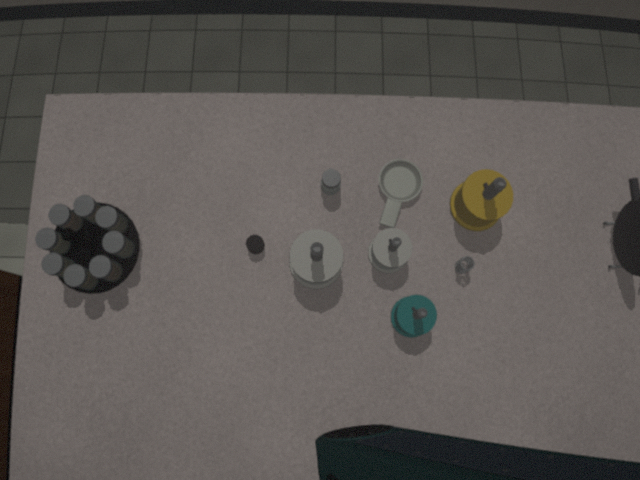

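View pics/wrist.png

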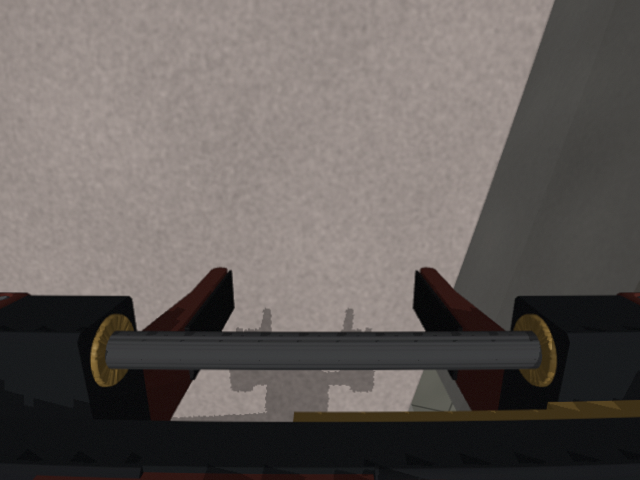

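Candidates in the top picture:
- **Dispensers:** small white (390,250), large white (317,258), yellow (488,198) and turquoise (414,316). With the colours ruled out, the smaller white one at (390,250) is meant.
- **Spring:** (464,266).
- **Cap:** (255,243).
- **Jar:** (331,182).
- **Spoon rest:** (400,183).

Next I measure these.

Run:
```python
from h import *
t=load('top');s=load('scene')
W=cloud(t);S=cloud(s)
for n,(x0,y0,x1,y1) in dict(small=(365,225,418,280),large=(285,225,350,290),spring=(450,252,478,282),cap=(240,230,270,260),jar=(318,165,345,198),spoon=(370,155,425,225),turq=(385,290,440,340)).items():
    w=W[y0:y1,x0:x1].reshape(-1,3);w=w[np.isfinite(w[:,0])&(w[:,2]>5)]
    print(n,len(w),'min',w.min(0).round(),'max',w.max(0).round(),'z pct',np.percentile(w[:,2],[10,50,90,99]).round(1))
# flat white tops
for n,box in dict(small=(365,225,418,280),large=(285,225,350,290)).items():
    x0,y0,x1,y1=box;w=W[y0:y1,x0:x1].reshape(-1,3);zt=70 if n=='small' else np.nan
    w=w[np.isfinite(w[:,0])]
    h,e=np.histogram(w[:,2],bins=np.arange(20,160,4));zt=e[h.argmax()]+2
    f=w[abs(w[:,2]-zt)<5];print(n,zt,f.min(0).round(1),f.max(0).round(1))
    st=w[w[:,2]>zt+15];print(' stem',len(st),st.max(0).round(1),np.median(st,0).round(1))
for n,(u,v) in dict(spring=(464,266),cap=(255,243)).items(): print(n,onplane(t,u,v,40))
im=np.hstack([cv2.resize(cv2.imread('pics/top.png')[y0:y0+60,x0:x0+60],(390,390),interpolation=cv2.INTER_CUBIC) for x0,y0 in((360,222),(435,235))])
cv2.imwrite('pics/crop1.png',im)
im=np.hstack([cv2.resize(cv2.imread('pics/scene.png')[y0:y0+80,x0:x0+80],(390,390),interpolation=cv2.INTER_CUBIC) for x0,y0 in((235,195),(200,190))])
cv2.imwrite('pics/crop2.png',im)
```

```text
small 1562 min [ 519. -117.    5.] max [638. -11. 135.] z pct [ 10.8  69.8  74.6 130.4]
large 2604 min [496.  28.   5.] max [630. 164. 176.] z pct [ 13.1  91.7  96.  171.3]
spring 219 min [ 517. -249.    5.] max [ 580. -190.   56.] z pct [ 6.7 33.1 50.7 54.1]
cap 294 min [563. 201.   5.] max [622. 260.  37.] z pct [17.1 31.1 34.6 36.4]
jar 440 min [702.  46.   5.] max [744.  95.  70.] z pct [23.8 63.2 67.1 69.6]
spoon 1664 min [ 636. -138.    5.] max [799. -19.  27.] z pct [ 6.  13.7 21.2 24.1]
turq 1536 min [ 395. -165.    5.] max [497. -59. 136.] z pct [  9.6  70.   74.5 130.2]
small 70 [535.7 -96.9  65. ] [617.7 -14.7  75. ]
 stem 125 [586.6 -45.9 134.8] [573.9 -53.6 126.1]
large 90 [500.7  47.9  85.2] [607.7 151.6  95. ]
 stem 208 [566.4 111.8 176.5] [550.  100.1 166.2]
spring [ 544.03669088 -212.04213467   40.        ]
cap [586.78586617 227.04346505  40.        ]
```

View pics/crop1.png

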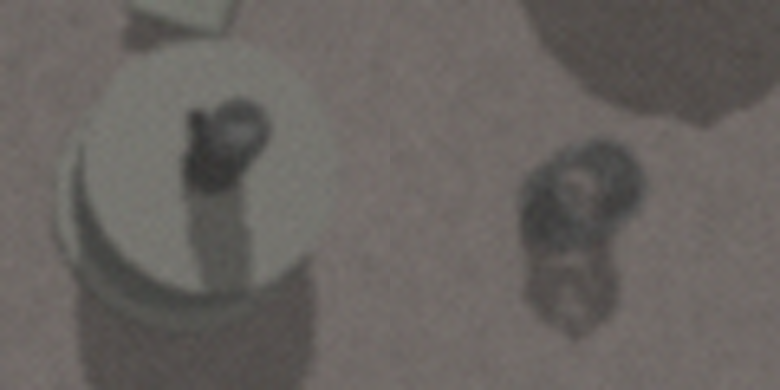

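View pics/crop2.png

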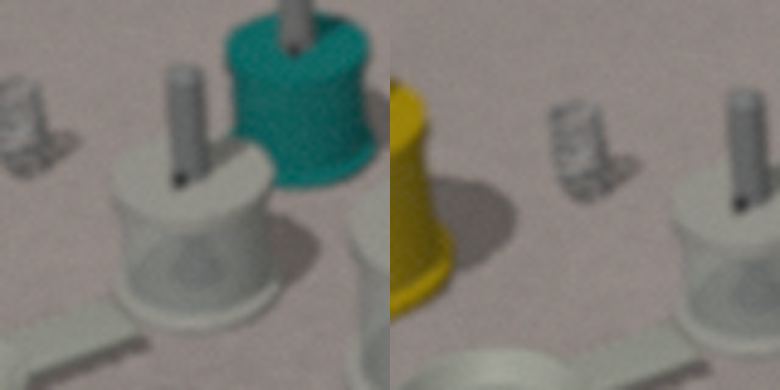

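```bash
cat >> h.py <<'E'
from scipy.spatial.transform import Rotation as Rn
def toolR(s=None):
    q=(s or arm.get_state())['tcp_rot']; return Rn.from_quat([q[1],q[2],q[3],q[0]]).as_matrix()
def units(target,s=None):
    "TCP world target -> linear units"
    s=s or arm.get_state(); return toolR(s).T@(np.array(target)-s['position'])/30
E
python3 - <<'E'
from h import *
s=arm.get_state();R=toolR(s);print(R.round(3))
w=load('wrist');T=w['camera_from_world'];o=-T[:3,:3].T@T[:3,3]
print('cam pos tool',R.T@(o-s['position']),'cam axes in tool (rows x,y,z)',(T[:3,:3]@R).round(3))
print(units([490,-212,260]))
E
```

```text
[[-0.     0.243 -0.97 ]
 [ 0.001 -0.97  -0.243]
 [-1.    -0.001 -0.   ]]
cam pos tool [-162.85297407   -0.79210795  -66.39112866] cam axes in tool (rows x,y,z) [[ 0.001  1.     0.   ]
 [-0.244  0.     0.97 ]
 [ 0.97  -0.001  0.244]]
[ -1.25154138  -9.15544181 -14.12140482]
```

Run:
```python
from h import *
print(units([478,-212,222]),units([478,-212,140]))
```

```text
[  0.0152043   -9.25096863 -13.73323672] [  2.74853483  -9.24707554 -13.73282584]
```

Request:
send_rows([
  {"linear": [0,-9.25,-13.73],"roll": 0},
  {"linear": [0,-9.25,-13.73],"roll": 0},
  {"linear": [0,-9.25,-13.73],"roll": 0},
  {"linear": [0,-9.25,-13.73],"roll": 0},
  {"linear": [0,-9.25,-13.73],"roll": 0},
  {"linear": [0,-9.25,-13.73],"roll": 0},
  {"linear": [0,-9.25,-13.73],"roll": 0},
  {"linear": [0,-9.25,-13.73],"roll": 0},
  {"linear": [1,-9.25,-13.73],"roll": 0},
  {"linear": [2.75,-9.25,-13.73],"roll": 0},
  {"linear": [2.75,-9.25,-13.73],"roll": 0},
  {"linear": [2.75,-9.25,-13.73],"roll": 0},
  {"linear": [2.75,-9.25,-13.73],"roll": 0},
  {"linear": [2.75,-9.25,-13.73],"roll": 0},
])

```text
clock: 1.55
position: [478.3, -213.8, 141.3]
tcp_rot: [0.087, 0.702, 0.086, -0.701]
ft_force: [-0.5, -0.3, 0.7]
grip_width: 88.0
```

Run:
```python
from h import *
c=cap('wrist','w1');print(arm.get_state()['clock'])
```

```text
1.6
```

View pics/w1.png

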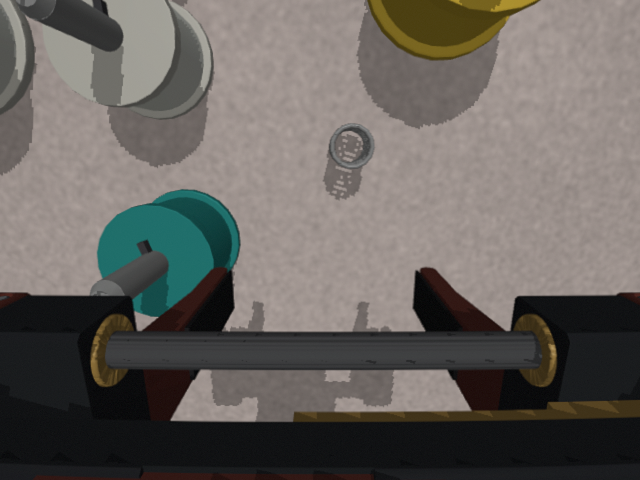

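Run:
```python
from h import *
im=cv2.imread('pics/w1.png')
cv2.imwrite('pics/z1.png',np.hstack([cv2.resize(im[115:205,315:390],(0,0),fx=5,fy=5,interpolation=cv2.INTER_CUBIC),cv2.resize(im[0:90,50:130],(0,0),fx=5,fy=5,interpolation=cv2.INTER_CUBIC)]))
c=load('w1')
for z in (50,3.2): print(onplane(c,351,146,z))
print(pt(c,351,126),pt(c,351,168),pt(c,330,146),pt(c,373,146))
```

```text
[ 548.76633227 -215.17615353   50.        ]
[ 549.9573461  -218.56733894    3.2       ]
[ 561.56365318 -211.70948978   50.32795175] [ 534.37165717 -218.8861744    52.07844047] [ 545.23165646 -201.10167502   50.32167417] [ 552.45103837 -229.82062336   50.80466046]
```

View pics/z1.png

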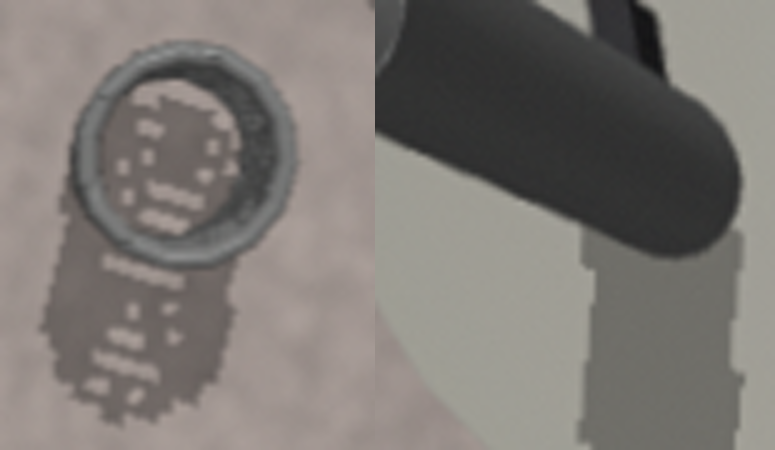

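Request:
send_rows([
  {"linear": [-1,-1.5,-0.5],"roll": 0},
  {"linear": [-1,-3,-1],"roll": 0},
  {"linear": [-1,-4,-1.3],"roll": 0},
  {"linear": [-1,-4,-1.3],"roll": 0},
  {"linear": [-1,-4,-1.3],"roll": 0},
  {"linear": [-1,-4,-1.3],"roll": 0},
])

```text
clock: 2.2
position: [487.0, -88.2, 170.9]
tcp_rot: [0.087, 0.702, 0.086, -0.701]
ft_force: [0.0, -0.9, -0.1]
grip_width: 87.4
```

Run:
```python
from h import *
c=cap('wrist','w2');print(arm.get_state()['clock'])
```

```text
2.25
```

View pics/w2.png

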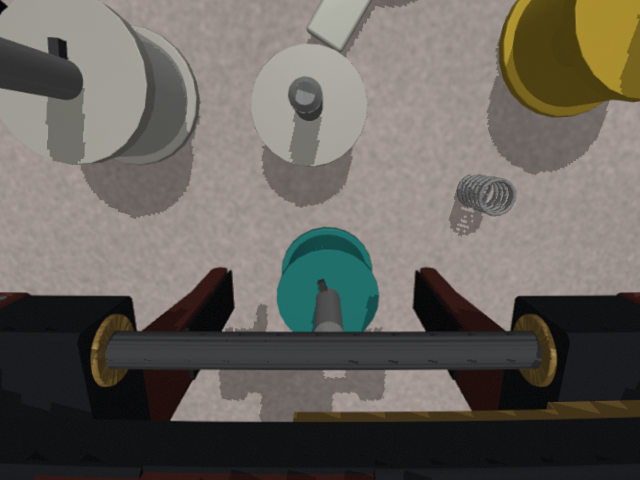

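Run:
```python
from h import *
im=cv2.imread('pics/w2.png')
cv2.imwrite('pics/z2.png',np.hstack([cv2.resize(im[165:245,445:525],(400,400),interpolation=cv2.INTER_CUBIC),cv2.resize(im[65:130,275:340],(400,400),interpolation=cv2.INTER_CUBIC)]))
c=load('w2');W=cloud(c)
w=W.reshape(-1,3);ok=np.isfinite(w[:,0])
m=ok&(abs(w[:,0]-577)<55)&(abs(w[:,1]+55)<55)
f=w[m&(abs(w[:,2]-70)<4)];h=cv2.minEnclosingCircle(f[:,:2].astype(np.float32));print('top',h,np.median(f[:,2]))
f=w[m&(w[:,2]>128)];print('tip',cv2.minEnclosingCircle(f[:,:2].astype(np.float32)),np.median(f[:,2]),f.mean(0))
m=ok&(abs(w[:,0]-548)<25)&(abs(w[:,1]+215)<25)
f=w[m&(w[:,2]>47)];print('spr',cv2.minEnclosingCircle(f[:,:2].astype(np.float32)),np.median(f[:,2]))
W=cloud(load('w1'));w=W.reshape(-1,3);ok=np.isfinite(w[:,0])
m=ok&(abs(w[:,0]-548)<25)&(abs(w[:,1]+215)<25)
f=w[m&(w[:,2]>47)];print('spr w1',cv2.minEnclosingCircle(f[:,:2].astype(np.float32)),np.median(f[:,2]))
```

```text
top ((576.5032348632812, -54.840232849121094), 41.03730010986328) 70.89038954842565
tip ((552.83740234375, -79.22938537597656), 43.279396057128906) 129.9822338965128 [576.00573356 -55.46377304 131.06929889]
spr ((549.0906982421875, -215.59046936035156), 15.783585548400879) 50.306005480041094
spr w1 ((548.974365234375, -216.02919006347656), 15.551048278808594) 50.521782908705596
```

View pics/z2.png

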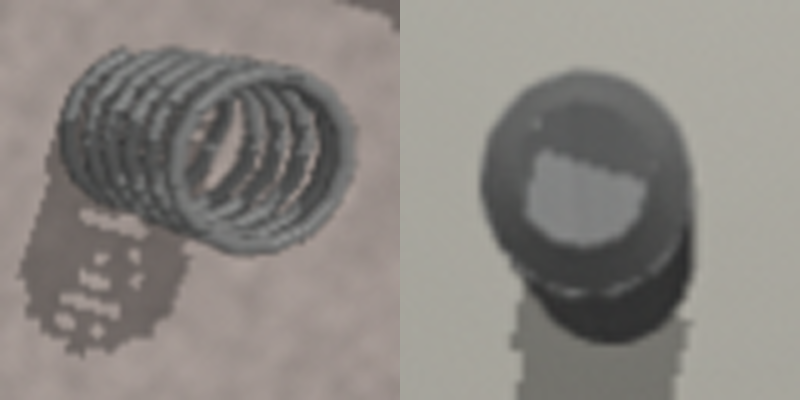

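Request:
send_rows([
  {"linear": [0,1.6,0.1],"roll": 0},
  {"linear": [0,3.2,0.2],"roll": 0},
  {"linear": [0,4.8,0.3],"roll": 0},
  {"linear": [0,6.4,0.4],"roll": 0},
  {"linear": [0.5,8,0.59],"roll": 0},
  {"linear": [1.5,9.6,0.59],"roll": 0},
  {"linear": [3,9.6,0.59],"roll": 0},
  {"linear": [3.3,9.6,0.59],"roll": 0},
  {"linear": [3.3,9.6,0.59],"roll": 0},
  {"linear": [3.3,9.6,0.59],"roll": 0},
  {"linear": [3.3,9.6,0.59],"roll": 0},
])

```text
clock: 3.35
position: [540.6, -370.6, 73.6]
tcp_rot: [0.088, 0.703, 0.086, -0.701]
ft_force: [0.5, -0.3, -0.0]
grip_width: 87.8
```

Run:
```python
from h import *
c=cap('wrist','w3');print(arm.get_state()['clock'])
im=cv2.imread('pics/w3.png');u,v=map(int,proj(c,[549,-216,25]));print(u,v)
a,b=max(0,u-50),max(0,v-50)
cv2.imwrite('pics/z3.png',np.hstack([cv2.resize(im,(533,400)),cv2.resize(im[b:b+100,a:a+100],(400,400),interpolation=cv2.INTER_CUBIC)])[:,:800] if 0 else cv2.resize(im[b:b+100,a:a+100],(600,600),interpolation=cv2.INTER_CUBIC))
d=load('w1');T=d['camera_from_world']
im=cv2.imread('pics/w1.png');
W=cloud(d);S=W[0:80,50:180].reshape(-1,3);print(np.nanmin(S,0),np.nanmax(S,0))
# key pixels: z 73..79 within 9.5..19 mm of axis, several views
for n in('w1','w2','top','scene'):
    d=load(n);W=cloud(d);r=np.hypot(W[...,0]-576.5,W[...,1]+54.84)
    m=(r>10.5)&(r<19)&(W[...,2]>73)&(W[...,2]<79)&(d['pixels'].max(-1)<75)
    p=W[m]; print(n,m.sum(), p.mean(0) if len(p) else '', np.degrees(np.arctan2(p[:,1].mean()+54.84,p[:,0].mean()-576.5)) if len(p) else '')
```

```text
3.4
76 185
[543.42257731 -96.47390409  -0.82578116] [623.33384515  31.227122   130.7154924 ]
w1 127 [590.24323956 -51.6131799   76.30478672] 13.213325568976606
w2 0  
top 6 [589.8552911  -50.15314738  75.64283582] 19.337809219079897
scene 4 [589.60711293 -49.70243674  75.05768842] 21.40356902768911
```

View pics/z3.png

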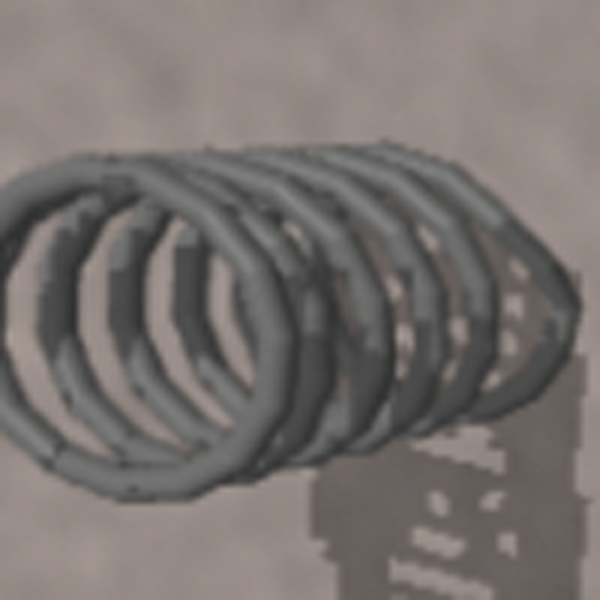

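View pics/w3.png

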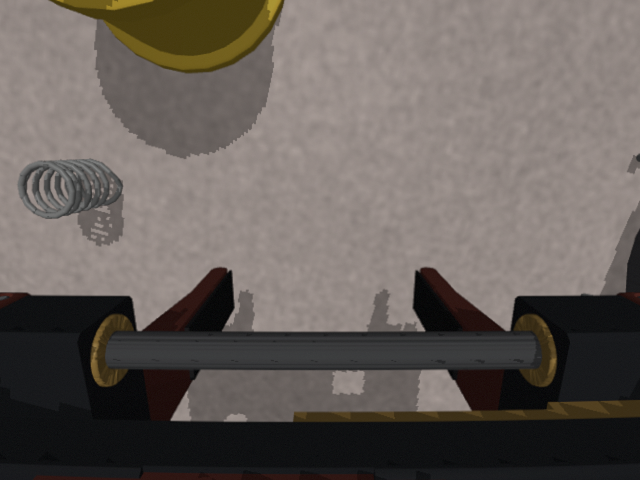

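Run:
```python
from h import *
c=load('w3');im=cv2.imread('pics/w3.png')
a,b=26,135;k=6
z=cv2.resize(im[b:b+100,a:a+110],None,fx=k,fy=k,interpolation=cv2.INTER_CUBIC)
for ang in range(0,360,20):
    t=np.radians(ang);
    for zz,col in((1.6,(0,255,0)),(8.6,(0,0,255))):
        u,v=proj(c,[549+14*np.cos(t),-216+14*np.sin(t),zz]);u=int((u-a+.5)*k);v=int((v-b+.5)*k);cv2.circle(z,(u,v),2,col,-1)
        if zz<2: cv2.putText(z,str(ang),(u,v),0,.4,(255,255,0),1)
cv2.imwrite('pics/z3b.png',z)
for n in('w1','w2','w3'):
    W=cloud(load(n));r=np.hypot(W[...,0]-549,W[...,1]+216);an=np.degrees(np.arctan2(W[...,1]+216,W[...,0]-549))%360
    s='';
    for a0 in range(0,360,20):
        m=(abs(r-14)<3.5)&(an>=a0)&(an<a0+20);zz=W[...,2][m]
        s+='%d:%d/%d/%d '%(a0,((zz>1.8)&(zz<4)).sum(),((zz>=4)&(zz<7.5)).sum(),((zz>=7.5)&(zz<13)).sum())
    print(n,s)
```

```text
w1 0:1/0/2 20:3/0/1 40:1/0/0 60:3/0/0 80:2/0/0 100:2/0/0 120:2/0/0 140:5/1/0 160:3/0/0 180:4/1/0 200:2/1/0 220:6/1/0 240:5/3/0 260:11/2/0 280:0/8/3 300:0/0/6 320:5/0/7 340:4/0/4 
w2 0:1/0/3 20:6/0/10 40:13/5/5 60:15/8/3 80:17/6/3 100:17/5/0 120:18/2/0 140:10/7/0 160:4/1/0 180:3/0/0 200:0/0/0 220:1/1/0 240:10/6/0 260:13/6/0 280:1/14/3 300:0/0/11 320:0/0/0 340:1/0/0 
w3 0:4/0/17 20:5/0/1 40:0/0/0 60:4/2/1 80:19/6/0 100:12/2/0 120:11/8/0 140:2/7/0 160:4/1/0 180:4/1/0 200:17/15/0 220:25/12/0 240:29/12/0 260:21/22/0 280:8/29/17 300:5/3/46 320:15/0/45 340:2/0/36
```

View pics/z3b.png

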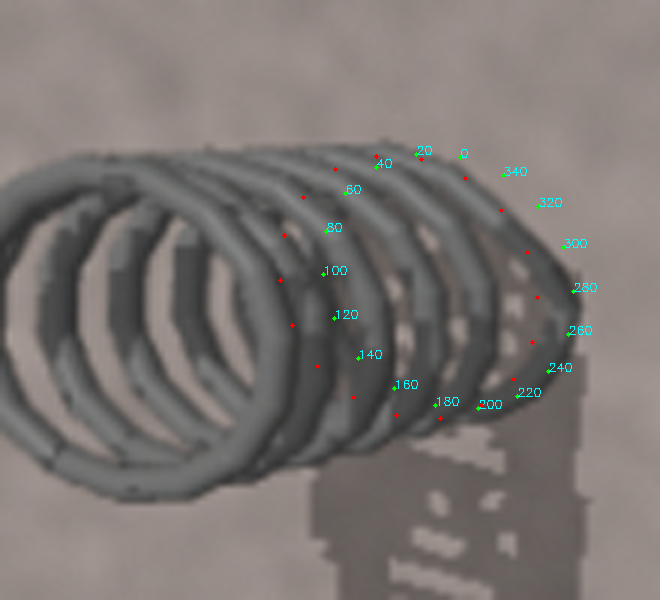

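Run:
```python
from h import *
for n in('w2','w3','w1'):
    W=cloud(load(n));r=np.hypot(W[...,0]-549,W[...,1]+216);an=np.degrees(np.arctan2(W[...,1]+216,W[...,0]-549))%360
    s='';
    for a0 in list(range(270,360,6))+list(range(0,54,6)):
        m=(abs(r-14)<3)&(an>=a0)&(an<a0+6)&(W[...,2]>2)&(W[...,2]<13);zz=np.sort(W[...,2][m])
        s+='%d:%s '%(a0,zz.round(1).tolist() if len(zz)<6 else np.percentile(zz,[0,25,50,75,100]).round(1).tolist())
    print(n,s)
W=cloud(load('w1'));r=np.hypot(W[...,0]-576.5,W[...,1]+54.84)
m=(r>10.5)&(r<20)&(W[...,2]>75.3)&(W[...,2]<79);p=W[m]
print(len(p),p.min(0),p.max(0))
print(cv2.minAreaRect(p[:,:2].astype(np.float32)), p.mean(0))
```

```text
w2 270:[3.9, 4.3, 4.4, 4.6] 276:[3.3, 3.9, 4.1, 4.3, 4.5] 282:[5.3, 5.5, 6.0, 6.8, 7.2] 288:[5.9, 6.0, 6.4, 6.9, 7.0] 294:[6.3, 7.3, 7.8, 8.3, 8.5] 300:[8.9, 9.0, 9.2, 10.1, 10.2] 306:[8.6, 9.3, 10.2, 10.4, 11.5] 312:[10.5] 318:[] 324:[] 330:[] 336:[] 342:[] 348:[] 354:[] 0:[] 6:[10.8] 12:[11.9] 18:[11.7, 12.9] 24:[11.8, 12.3] 30:[2.2, 3.8, 10.4, 12.7, 12.9] 36:[2.7, 3.5, 4.0, 8.1, 12.7] 42:[2.8, 3.3, 3.9, 9.8, 12.0] 48:[2.1, 3.7, 3.9, 6.6, 12.0] 
w3 270:[2.1, 2.7, 3.7, 4.0, 4.9] 276:[2.0, 3.3, 4.3, 5.4, 6.0] 282:[2.6, 5.0, 6.1, 6.6, 7.6] 288:[2.1, 6.2, 6.7, 7.3, 8.2] 294:[2.0, 6.7, 7.7, 8.6, 10.4] 300:[7.0, 8.0, 9.1, 10.0, 10.4] 306:[7.4, 9.3, 10.0, 10.7, 11.4] 312:[2.2, 10.5, 11.0, 11.6, 12.1] 318:[2.4, 10.3, 11.2, 11.7, 12.3] 324:[2.1, 10.5, 11.4, 11.7, 12.6] 330:[2.1, 10.9, 11.6, 12.5, 13.0] 336:[9.8, 11.2, 11.6, 12.5, 13.0] 342:[10.2, 11.2, 12.1, 12.4, 12.5] 348:[10.7, 11.2, 11.5, 12.2, 12.3] 354:[10.7, 11.6, 12.3, 12.6, 13.0] 0:[2.2, 6.7, 12.3, 12.7, 12.9] 6:[2.2, 10.0, 11.7, 12.3, 12.5] 12:[11.2, 11.4, 11.7, 11.8, 12.4] 18:[11.7, 11.8] 24:[2.2] 30:[] 36:[] 42:[] 48:[] 
w1 270:[3.1, 3.4, 3.4, 3.6] 276:[4.1, 4.5, 5.2, 5.8] 282:[5.4, 5.7] 288:[4.5, 7.7, 8.3] 294:[6.4, 6.8, 7.2, 8.6] 300:[9.5] 306:[9.8, 10.6, 10.6] 312:[11.4] 318:[2.2, 11.3, 11.6, 11.8] 324:[2.1, 11.9, 11.9] 330:[2.4, 10.9, 11.3] 336:[2.2, 12.3] 342:[2.1, 12.4] 348:[2.4, 12.6] 354:[11.7, 12.5] 0:[12.1, 12.3] 6:[] 12:[] 18:[2.8] 24:[] 30:[12.0] 36:[] 42:[] 48:[] 
107 [587.00279833 -54.6372968   75.34369173] [593.51408475 -47.38762149  78.78592634]
((589.641357421875, -50.74736785888672), (6.864531517028809, 6.270713806152344), 20.288496017456055) [590.13998058 -51.12206817  76.8476979 ]
```

Run:
```python
from h import *
W=cloud(load('top'))
w=W[160:240,440:520].reshape(-1,3);w=w[np.isfinite(w[:,0])]
st=w[w[:,2]>120];print('stem',len(st),st.min(0),st.max(0))
h,e=np.histogram(w[:,2],bins=np.arange(20,160,4));zt=e[h.argmax()]+2;f=w[abs(w[:,2]-zt)<5];print(zt,f.min(0),f.max(0))
s=arm.get_state();print(s['joints'],s['clock'])
R=toolR(s);c=load('w3');print('tcp px',proj(c,s['position']),'grasp px',proj(c,s['position']+R@[-18.7,0,0]))
print('target above',units([549,-216,110]),'down',units([549,-216,20]))
```

```text
stem 269 [ 672.81333885 -265.05845972  120.25257621] [ 698.79200639 -238.28055498  180.10141966]
94 [ 632.9451514  -307.28282499   89.01958626] [ 741.7573194  -197.62510705   98.97905416]
[-7.06156604e-01  5.85930186e-01  1.52983300e+00  1.09724633e-04
  1.02229412e+00  6.17894620e-01] 3.4
tcp px (np.float64(324.9054916927696), np.float64(288.3658919948502)) grasp px (np.float64(325.0717579015395), np.float64(304.63520852776173))
target above [-1.22386424 -4.92583635 -1.52787373] down [ 1.776117   -4.93431823 -1.52150001]
```

Request:
send_rows([
  {"linear": [-1.2,0,0],"roll": 0},
  {"linear": [-1.22,-1.6,-0.5],"roll": 0},
  {"linear": [-1.22,-3.2,-1],"roll": 0},
  {"linear": [-1.22,-4.93,-1.52],"roll": 0},
  {"linear": [-1.22,-4.93,-1.52],"roll": 0},
  {"linear": [-1.22,-4.93,-1.52],"roll": 0},
  {"linear": [-0.5,-4.93,-1.52],"roll": 0},
  {"linear": [0.5,-4.93,-1.52],"roll": 0},
  {"linear": [1.3,-4.93,-1.52],"roll": 0},
  {"linear": [1.78,-4.93,-1.52],"roll": 0},
  {"linear": [1.78,-4.93,-1.52],"roll": 0},
  {"linear": [1.78,-4.93,-1.52],"roll": 0},
], claw=1)

```text
clock: 4.6
position: [548.3, -216.8, 18.3]
tcp_rot: [0.087, 0.702, 0.086, -0.702]
ft_force: [-0.2, 0.1, 0.2]
grip_width: 88.0
```

Run:
```python
from h import *
s=arm.get_state();print(s['clock'],s['position'],units([549,-216,20]))
c=cap('wrist','w4')
W=cloud(c);w=W.reshape(-1,3);ok=np.isfinite(w[:,0])
m=ok&(abs(w[:,0]-548)<20)&(abs(w[:,1]+216)<20)&(abs(w[:,2]-50)<4)
f=w[m];print(len(f),cv2.minEnclosingCircle(f[:,:2].astype(np.float32)))
```

```text
4.6 [ 548.31966377 -216.76989677   18.3472355 ] [-0.05508672 -0.01935418 -0.02826485]
1223 ((549.3776245117188, -215.86842346191406), 15.462326049804688)
```

View pics/w4.png

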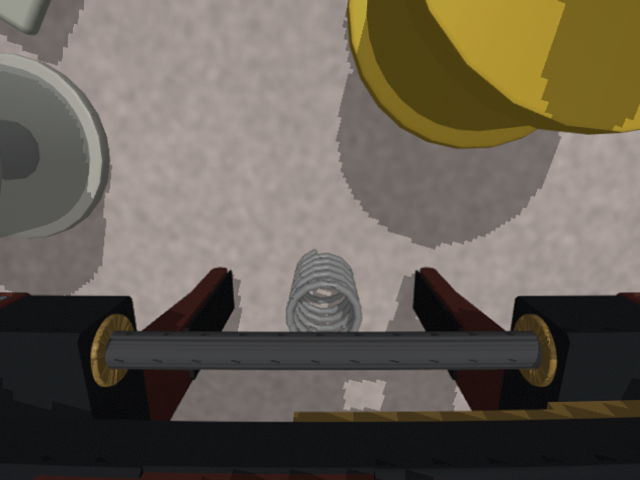

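Run:
```python
from h import *
im=cv2.imread('pics/w4.png');c=load('w4');a,b,k=275,235,8
z=cv2.resize(im[b:b+70,a:a+100],None,fx=k,fy=k,interpolation=cv2.INTER_CUBIC)
for ang in range(0,360,15):
    t=np.radians(ang);u,v=proj(c,[549.3+14*np.cos(t),-215.9+14*np.sin(t),1.6]);u=int((u-a+.5)*k);v=int((v-b+.5)*k);cv2.circle(z,(u,v),2,(0,255,0),-1);cv2.putText(z,str(ang),(u,v),0,.4,(255,255,0),1)
cv2.imwrite('pics/z4.png',z)
```

```text
(no output)
```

View pics/z4.png

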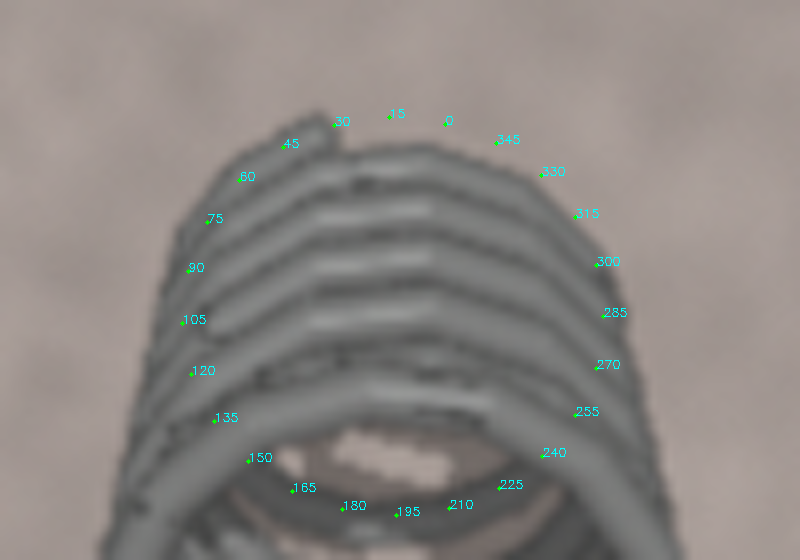

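Request:
send_rows([
  {"linear": [0,0,0],"roll": 0},
  {"linear": [0,0,0],"roll": 0},
  {"linear": [0,0,0],"roll": 0},
  {"linear": [0,0,0],"roll": 0},
  {"linear": [0,0,0],"roll": 0},
  {"linear": [0,0,0],"roll": 0},
  {"linear": [0,0,0],"roll": 0},
  {"linear": [0,0,0],"roll": 0},
], claw=0, grip_force=15)

```text
clock: 5.45
position: [547.8, -215.8, 17.7]
tcp_rot: [-0.087, -0.702, -0.087, 0.702]
ft_force: [0.2, -0.2, -0.6]
grip_width: 30.1
```

Request:
send_rows([
  {"linear": [-0.7,0,0],"roll": 0},
  {"linear": [-1.7,0,0],"roll": 0},
  {"linear": [-3.2,0,0],"roll": 0},
  {"linear": [-4.5,-0.5,-0.3],"roll": -0.8},
  {"linear": [-5.1,-1.5,-0.8],"roll": -1.8},
  {"linear": [-5.1,-2.6,-1.3],"roll": -2.8},
  {"linear": [-5.1,-3.7,-1.7],"roll": -3.8},
  {"linear": [-5.1,-4.6,-2.05],"roll": -4.5},
  {"linear": [-5.1,-4.99,-2.19],"roll": -4.5},
  {"linear": [-5.1,-4.99,-2.19],"roll": -4.5},
  {"linear": [-5.1,-4.99,-2.19],"roll": -4.5},
  {"linear": [-5.1,-4.99,-2.19],"roll": -4.5},
])

```text
clock: 6.65
position: [575.1, -56.0, 170.7]
tcp_rot: [-0.248, -0.662, -0.247, 0.662]
ft_force: [-0.7, -0.2, -0.6]
grip_width: 30.6
```

Run:
```python
from h import *
s=arm.get_state();print(s['clock'],s['position'],s['grip_width'],s['ft_force'])
c=cap('wrist','w5');sc=cap('scene','s5')
s=arm.get_state();print(s['clock'],s['position'])
W=cloud(c);w=W.reshape(-1,3);ok=np.isfinite(w[:,0])
m=ok&(abs(w[:,0]-576)<22)&(abs(w[:,1]+55)<22)
print(np.histogram(w[m][:,2],bins=np.arange(130,240,4)))
im=cv2.imread('pics/s5.png')
cv2.imwrite('pics/z5.png',cv2.resize(im[120:280,190:350],(600,600),interpolation=cv2.INTER_CUBIC))
```

```text
6.65 [575.05937995 -55.96975813 170.68349319] 30.564743836293477 [-0.72923829 -0.18703845 -0.56260479]
6.75 [575.05241416 -55.86462468 170.66797891]
(array([  77,    1,    0,    0,    0,    1,  325,   26,  184,  268,  362,
        412,  482,  468,  538,  580,  333,  361, 1262,  217,  221,  233,
        192,  240,  374,  205,  125]), array([130, 134, 138, 142, 146, 150, 154, 158, 162, 166, 170, 174, 178,
       182, 186, 190, 194, 198, 202, 206, 210, 214, 218, 222, 226, 230,
       234, 238]))
```

View pics/z5.png

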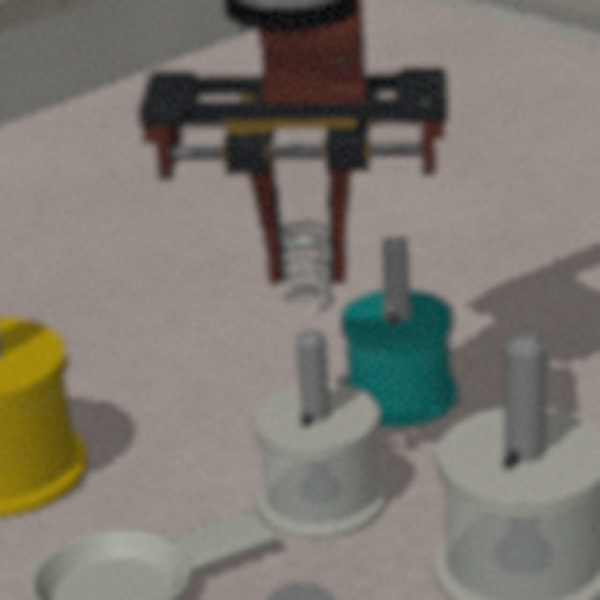

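View pics/w5.png

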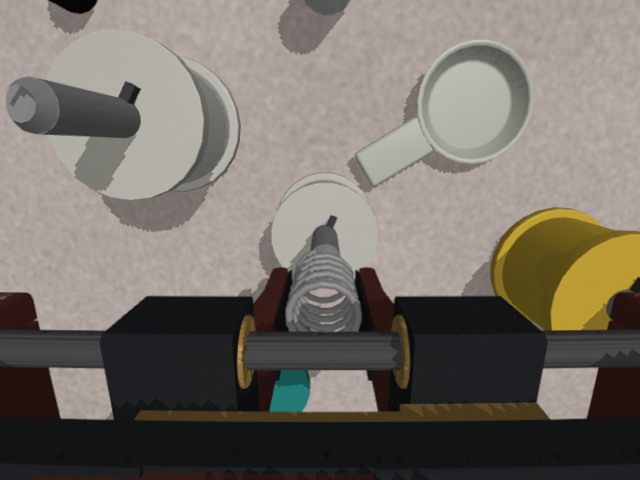

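Run:
```python
from h import *
c=load('w5');im=cv2.imread('pics/w5.png');a,b,k=265,180,5
z=cv2.resize(im[b:b+155,a:a+120],None,fx=k,fy=k,interpolation=cv2.INTER_CUBIC)[:600*2]
for ang in (-40,0,18,60):
    t=np.radians(ang)
    for r in (17.5,25):
        u,v=proj(c,[576.5+r*np.cos(t),-54.84+r*np.sin(t),76]);cv2.circle(z,(int((u-a+.5)*k),int((v-b+.5)*k)),2,(0,255,0) if ang==18 else (0,0,255),-1)
z=cv2.resize(z,(464,600));cv2.imwrite('pics/z5b.png',z)
W=cloud(c);w=W.reshape(-1,3);ok=np.isfinite(w[:,0])
m=ok&(np.hypot(w[:,0]-576,w[:,1]+55)<21)&(w[:,2]>199)&(w[:,2]<207)
hsv=cv2.cvtColor(im,cv2.COLOR_BGR2HSV).reshape(-1,3)
m&=(hsv[:,1]<50)&(hsv[:,2]>70)
f=w[m];print(len(f),np.median(f[:,2]),cv2.minEnclosingCircle(f[:,:2].astype(np.float32)),f[:,:2].min(0),f[:,:2].max(0))
yy,xx=np.nonzero(m.reshape(480,640));print(xx.min(),xx.max(),yy.min(),yy.max())
# top-face check of dispenser
m=ok&(np.hypot(w[:,0]-576.5,w[:,1]+54.84)<48)&(abs(w[:,2]-70)<3);f=w[m];print('top pts max r',np.hypot(f[:,0]-576.5,f[:,1]+54.84).max(),np.median(f[:,2]),cv2.minEnclosingCircle(f[:,:2].astype(np.float32)))
```

```text
1196 203.40595091638193 ((576.0572509765625, -53.894744873046875), 15.32968521118164) [561.94147902 -68.38794913] [591.31845129 -38.87059685]
286 360 278 330
top pts max r 41.09760824119539 70.9406990758826 ((576.8113403320312, -54.81357955932617), 40.929527282714844)
```

View pics/z5b.png

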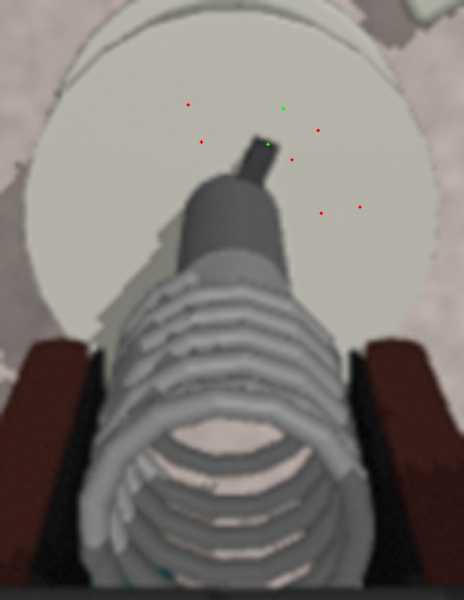

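Request:
send_rows([
  {"linear": [0.2,0.03,0],"roll": 0},
  {"linear": [0.4,0.03,0],"roll": 0},
  {"linear": [0.6,0.03,0],"roll": 0},
  {"linear": [0.8,0.03,0],"roll": 0},
  {"linear": [1.0,0.03,0],"roll": 0},
  {"linear": [1.2,0.03,0],"roll": 0},
  {"linear": [1.2,0.03,0],"roll": 0},
  {"linear": [1.2,0.03,0],"roll": 0},
])

```text
clock: 7.55
position: [575.6, -55.2, 134.6]
tcp_rot: [-0.248, -0.662, -0.248, 0.662]
ft_force: [0.3, -0.8, -0.1]
grip_width: 30.1
```

```bash
cat > look.py <<'E'
import sys
from h import *
n=sys.argv[1]
c=cap('wrist','w'+n)
s=arm.get_state();print(s['clock'],s['position'],s['grip_width'],s['ft_force'],s['moment'])
im=cv2.imread('pics/w%s.png'%n);a,b,k=255,170,5
cv2.imwrite('pics/zw%s.png'%n,cv2.resize(im[b:b+170,a:a+140],(494,600),interpolation=cv2.INTER_CUBIC))
zz=s['position'][2]+32.7
W=cloud(c);w=W.reshape(-1,3);ok=np.isfinite(w[:,0]);hsv=cv2.cvtColor(im,cv2.COLOR_BGR2HSV).reshape(-1,3)
m=ok&(np.hypot(w[:,0]-576,w[:,1]+55)<19)&(np.hypot(w[:,0]-576,w[:,1]+55)>10)&(abs(w[:,2]-zz)<4)&(hsv[:,1]<50)&(hsv[:,2]>70)
f=w[m];print(len(f),np.median(f[:,2]),cv2.minEnclosingCircle(f[:,:2].astype(np.float32)))
E
python3 look.py 6
```

```text
7.6 [575.77418601 -55.2266749  134.86056596] 30.313749994740373 [ 0.36399752  0.42328381 -0.97040776] [-0.00867172 -0.09233201  0.00452707]
1161 167.34971773661792 ((576.7752075195312, -53.027645111083984), 15.314699172973633)
```

View pics/zw6.png

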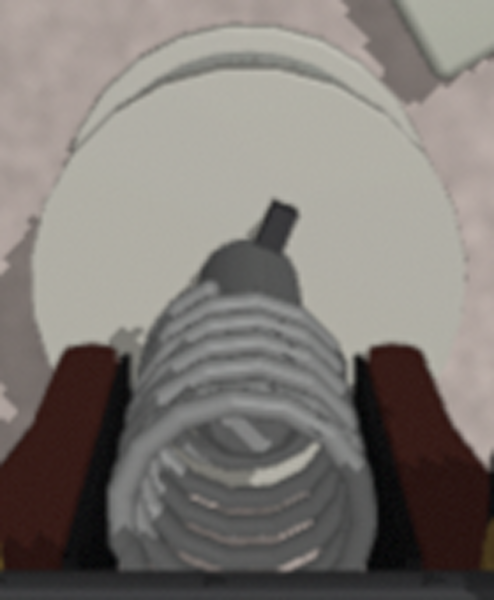

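Request:
send_rows([
  {"linear": [0.2,0,0],"roll": 0},
  {"linear": [0.4,0,0],"roll": 0},
  {"linear": [0.6,0,0],"roll": 0},
  {"linear": [0.8,0,0],"roll": 0},
  {"linear": [1.0,0,0],"roll": 0},
  {"linear": [1.15,0,0],"roll": 0},
  {"linear": [1.25,0,0],"roll": 0},
  {"linear": [1.25,0,0],"roll": 0},
  {"linear": [1.25,0,0],"roll": 0},
])

```text
clock: 8.5
position: [575.8, -55.3, 97.3]
tcp_rot: [0.248, 0.662, 0.248, -0.662]
ft_force: [0.2, -0.5, 0.2]
grip_width: 29.8
```

```bash
python3 look.py 7
```

```text
8.55 [575.84445902 -55.27483008  97.44651921] 30.3466546838159 [-0.22325153  0.43972194 -0.9092942 ] [ 0.01579481 -0.00791188 -0.02302223]
1208 130.05820208999472 ((576.9622192382812, -53.172576904296875), 15.363961219787598)
```

View pics/zw7.png

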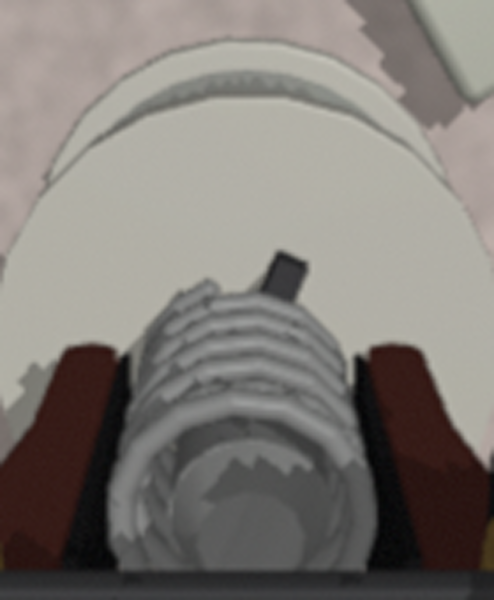

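Request:
send_rows([
  {"linear": [0.05,0,0],"roll": 0},
  {"linear": [0.1,0,0],"roll": 0},
  {"linear": [0.15,0,0],"roll": 0},
  {"linear": [0.2,0,0],"roll": 0},
  {"linear": [0.25,0,0],"roll": 0},
  {"linear": [0.28,0,0],"roll": 0},
  {"linear": [0.28,0,0],"roll": 0},
  {"linear": [0.28,0,0],"roll": 0},
])

```text
clock: 9.35
position: [575.7, -55.2, 88.9]
tcp_rot: [0.248, 0.662, 0.248, -0.662]
ft_force: [-0.2, 0.3, -1.0]
grip_width: 30.3
```

```bash
python3 look.py 8
```

```text
9.4 [575.70143275 -55.2809411   88.9048169 ] 30.443499462615957 [-0.51843062  0.2093333   0.14672161] [ 0.01735487 -0.03409578  0.00511113]
1222 121.60717771774097 ((576.8919677734375, -53.17367172241211), 15.210615158081055)
```

View pics/zw8.png

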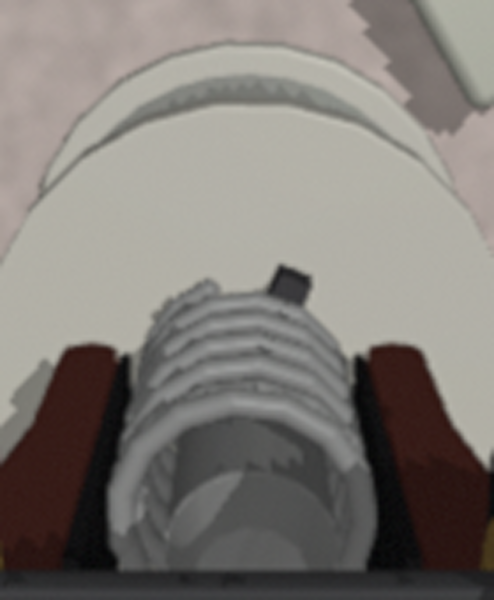

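Request:
send_rows([
  {"linear": [0.02,0,0],"roll": 0},
  {"linear": [0.02,0,0],"roll": 0},
  {"linear": [0.02,0,0],"roll": 0},
])

```text
clock: 9.7
position: [575.7, -55.3, 88.3]
tcp_rot: [0.248, 0.662, 0.248, -0.662]
ft_force: [-0.4, -0.4, -1.2]
grip_width: 30.0
```

Request:
send_rows([
  {"linear": [0.0,0,0],"roll": 0},
  {"linear": [0,0,0],"roll": 0},
  {"linear": [0,0,0],"roll": 0},
  {"linear": [0,0,0],"roll": 0},
  {"linear": [0,0,0],"roll": 0},
], claw=0.8)

```text
clock: 10.2
position: [575.7, -55.2, 88.3]
tcp_rot: [0.248, 0.662, 0.248, -0.662]
ft_force: [0.2, 0.5, -0.8]
grip_width: 66.5
```

```bash
python3 look.py 9
```

```text
10.25 [575.70804731 -55.2491308   88.30450278] 69.21535842321465 [ 0.26012992  1.14212297 -0.37944563] [-0.0150671  -0.0364513  -0.01480527]
1236 120.4536270099889 ((576.5433349609375, -53.64719009399414), 15.65258502960205)
```

View pics/zw9.png

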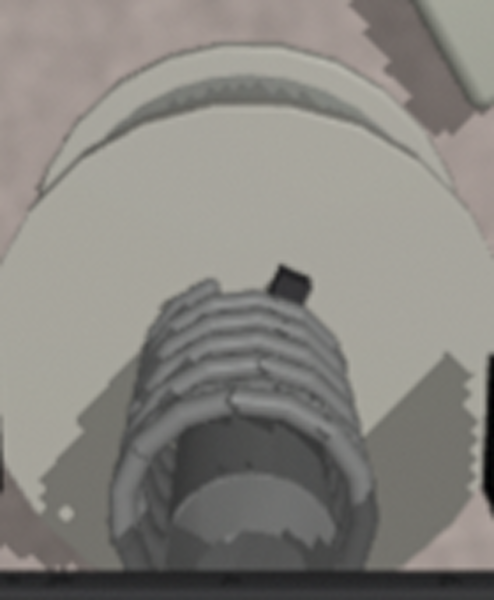

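Request:
send_rows([
  {"linear": [-0.5,0,0],"roll": 0},
  {"linear": [-1.5,0,0],"roll": 0},
  {"linear": [-2.8,0,0],"roll": 0},
  {"linear": [-4.2,0,0],"roll": 0},
  {"linear": [-4.8,-0.5,-0.3],"roll": 0},
  {"linear": [-4.8,-1.5,-1],"roll": 0},
  {"linear": [-4.8,-2.7,-1.7],"roll": 0},
  {"linear": [-4.8,-4,-2.5],"roll": 0},
  {"linear": [-4.8,-5.3,-3.3],"roll": 0},
  {"linear": [-4.8,-6.4,-4],"roll": 0},
  {"linear": [-4.8,-6.86,-4.24],"roll": 0},
  {"linear": [-4.8,-6.86,-4.24],"roll": 0},
  {"linear": [-4.8,-6.86,-4.24],"roll": 0},
], claw=1)

```text
clock: 11.55
position: [536.4, 182.6, 232.2]
tcp_rot: [-0.249, -0.662, -0.248, 0.662]
ft_force: [0.6, -0.1, -0.7]
grip_width: 87.8
```

Run:
```python
from h import *
c=cap('wrist','w10');sc=cap('scene','s10');t=cap('top','t10')
s=arm.get_state();print(s['clock'],s['position'])
W=cloud(c);w=W.reshape(-1,3);ok=np.isfinite(w[:,0])
m=ok&(np.hypot(w[:,0]-587,w[:,1]-227)<30)&(abs(w[:,2]-32)<3);f=w[m]
ci=cv2.minEnclosingCircle(f[:,:2].astype(np.float32));print(len(f),np.median(f[:,2]),ci)
print('above',units([*ci[0],110]),'down',units([*ci[0],6]))
im=cv2.imread('pics/s10.png')[150:270,210:330];tt=cv2.imread('pics/t10.png')[210:290,350:430]
cv2.imwrite('pics/z10.png',np.hstack([cv2.resize(im,(400,400),interpolation=cv2.INTER_CUBIC),cv2.resize(tt,(400,400),interpolation=cv2.INTER_CUBIC)]))
for n in('s10','t10'):
    W=cloud(load(n));w=W.reshape(-1,3);r=np.hypot(w[:,0]-576.5,w[:,1]+54.84);f=w[(r>9)&(r<18)&(w[:,2]>100)&(w[:,2]<127)]
    print(n,len(f),f.max(0) if len(f) else '')
```

```text
11.7 [536.72666628 181.85863898 232.2708401 ]
1162 32.79177480735339 ((589.1727905273438, 230.21324157714844), 18.890117645263672)
above [ 4.07502789 -0.07181976 -2.37791051] down [ 7.5416942  -0.07308064 -2.37884511]
s10 91 [592.6394494  -37.62173723 126.88393155]
t10 121 [591.54758635 -39.4320365  126.58049251]
```

View pics/z10.png

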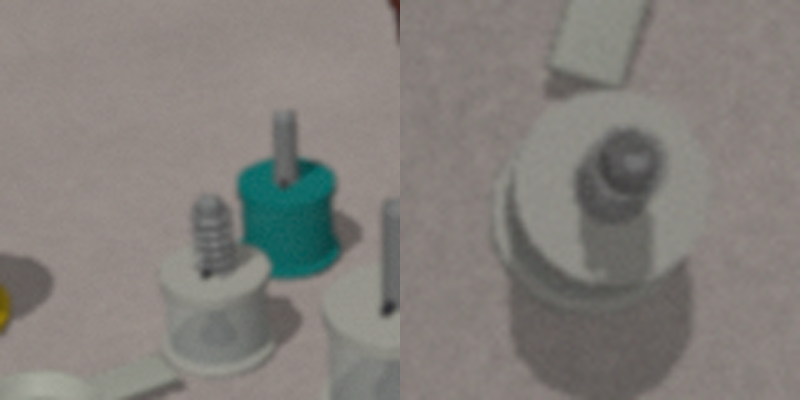

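View pics/w10.png

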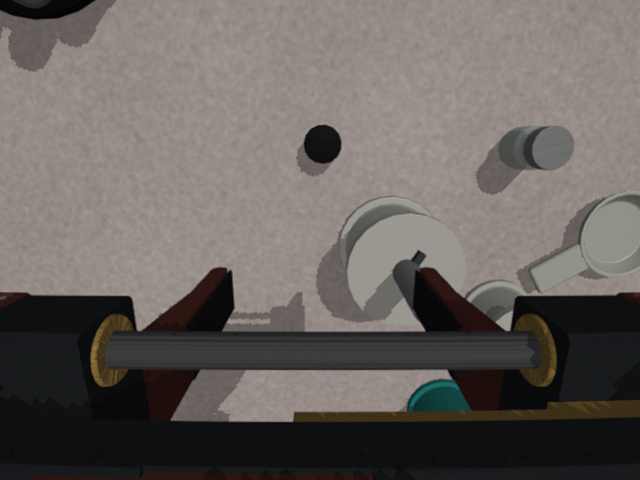

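Request:
send_rows([
  {"linear": [0,-0.07,-1.2],"roll": 0},
  {"linear": [0.3,-0.07,-2.38],"roll": 0},
  {"linear": [1.5,-0.07,-2.38],"roll": 0},
  {"linear": [3,-0.07,-2.38],"roll": 0},
  {"linear": [4.4,-0.07,-2.38],"roll": 0},
  {"linear": [5.6,-0.07,-2.38],"roll": 0},
  {"linear": [6.5,-0.07,-2.38],"roll": 0},
  {"linear": [7.2,-0.07,-2.38],"roll": 0},
  {"linear": [7.5,-0.07,-2.38],"roll": 0},
  {"linear": [7.5,-0.07,-2.38],"roll": 0},
  {"linear": [7.5,-0.07,-2.38],"roll": 0},
])

```text
clock: 12.8
position: [589.7, 231.6, 8.1]
tcp_rot: [0.248, 0.663, 0.248, -0.662]
ft_force: [-0.1, 0.8, 0.3]
grip_width: 87.6
```

Run:
```python
from h import *
c=cap('wrist','w11')
s=arm.get_state();print(s['clock'],s['position'],s['ft_force'])
W=cloud(c);w=W.reshape(-1,3);ok=np.isfinite(w[:,0])
m=ok&(np.hypot(w[:,0]-589,w[:,1]-230)<30)&(abs(w[:,2]-32)<3);f=w[m]
ci=cv2.minEnclosingCircle(f[:,:2].astype(np.float32));print(len(f),np.median(f[:,2]),ci,units([*ci[0],7]))
```

```text
12.85 [589.94175568 231.87584075   8.56949389] [-0.23389153  0.64827294  0.64506719]
4400 32.76326464393128 ((589.0807495117188, 230.35665893554688), 18.9921932220459) [0.05222554 0.01929278 0.05500313]
```

View pics/w11.png

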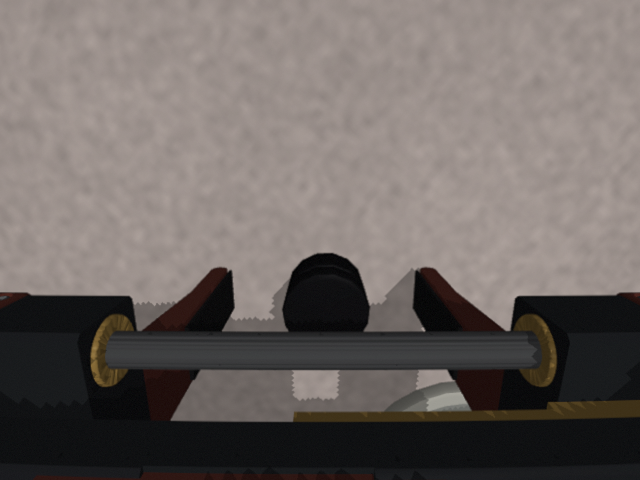

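Request:
send_rows([
  {"linear": [0.03,0.02,0.05],"roll": 0},
  {"linear": [0.03,0.02,0.05],"roll": 0},
  {"linear": [0.03,0.02,0.05],"roll": 0},
  {"linear": [0.03,0.02,0.05],"roll": 0},
  {"linear": [0.03,0.02,0.05],"roll": 0},
  {"linear": [0.03,0.02,0.05],"roll": 0},
  {"linear": [0.03,0.02,0.05],"roll": 0},
  {"linear": [0.03,0.02,0.05],"roll": 0},
], claw=0, grip_force=15)

```text
clock: 13.65
position: [588.0, 230.6, 6.4]
tcp_rot: [0.248, 0.662, 0.248, -0.662]
ft_force: [-0.2, -0.0, 0.2]
grip_width: 37.8
```

Run:
```python
from h import *
s=arm.get_state();print(s['clock'],s['position'],s['grip_width'],s['ft_force'])
p=s['position'];print(units([p[0]+576.7-589.1,p[1]-54.85-230.4,p[2]]))
```

```text
13.65 [588.02739514 230.56407431   6.41585415] 37.79461551072723 [-0.23821765 -0.03555112  0.15765566]
[-1.34289802e-03  6.89541731e+00  6.55991353e+00]
```

Request:
send_rows([
  {"linear": [-0.7,0,0],"roll": 0},
  {"linear": [-2,0,0],"roll": 0},
  {"linear": [-3.5,0,0],"roll": 0},
  {"linear": [-5,0,0],"roll": 0},
  {"linear": [-6.3,0,0],"roll": 0},
  {"linear": [-6.7,0.3,0.3],"roll": 0},
  {"linear": [-6.7,1.2,1.15],"roll": 0},
  {"linear": [-6.7,2.3,2.2],"roll": 0},
  {"linear": [-6.7,3.4,3.25],"roll": 0},
  {"linear": [-6.7,4.5,4.3],"roll": 0},
  {"linear": [-6.7,5.6,5.35],"roll": 0},
  {"linear": [-6.7,6.5,6.2],"roll": 0},
  {"linear": [-6.7,6.9,6.56],"roll": 0},
  {"linear": [-6.7,6.9,6.56],"roll": 0},
  {"linear": [-6.7,6.9,6.56],"roll": 0},
  {"linear": [-6.7,6.9,6.56],"roll": 0},
])

```text
clock: 15.25
position: [575.5, -53.2, 207.0]
tcp_rot: [-0.248, -0.662, -0.249, 0.662]
ft_force: [0.0, -0.3, 0.4]
grip_width: 38.2
```

```bash
cat > look2.py <<'E'
import sys
from h import *
n=sys.argv[1]
c=cap('wrist','w'+n)
s=arm.get_state();print(s['clock'],s['position'],s['grip_width'],s['ft_force'])
im=cv2.imread('pics/w%s.png'%n)
W=cloud(c);w=W.reshape(-1,3);ok=np.isfinite(w[:,0])
zz=s['position'][2]+26
r=np.hypot(w[:,0]-s['position'][0],w[:,1]-s['position'][1])
m=ok&(r<20)&(abs(w[:,2]-zz)<2.5)&(c['pixels'].reshape(-1,3).max(-1)<60)
f=w[m];print(len(f),np.median(f[:,2]),cv2.minEnclosingCircle(f[:,:2].astype(np.float32)))
m=ok&(np.hypot(w[:,0]-576.5,w[:,1]+54.84)<48)&(abs(w[:,2]-70)<3);f=w[m];print('top',np.median(f[:,2]),cv2.minEnclosingCircle(f[:,:2].astype(np.float32)))
E
python3 look2.py 12
```

```text
15.3 [575.58284656 -53.15910808 207.16726565] 38.585193588461216 [ 0.68255376  0.64205393 -0.08978134]
4688 233.41240612771367 ((575.5844116210938, -53.09853744506836), 19.956436157226562)
top 70.93454758819955 ((576.7635498046875, -55.065467834472656), 40.92476272583008)
```

View pics/w12.png

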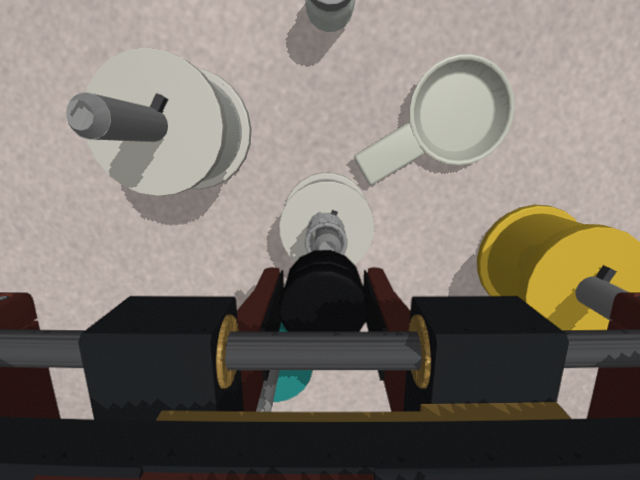

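```bash
cat > fit.py <<'E'
import sys
from h import *
def fit(n):
    s=arm.get_state();R=toolR(s);c=load('w'+n);W=cloud(c);w=W.reshape(-1,3)
    L=(w-s['position'])@R
    m=np.isfinite(w[:,0])&(np.hypot(L[:,1],L[:,2])<26)&(abs(L[:,0]+26.3)<2)
    f=L[m];print(len(f),np.median(f[:,0]))
    # rim by y-slices: min z (front)
    P=[]
    for y in np.arange(-12,12.1,1.5):
        g=f[abs(f[:,1]-y)<.75]
        if len(g)>3: P.append((y,g[:,2].min()))
    P=np.array(P);from scipy.optimize import least_squares as ls
    q=ls(lambda q:np.hypot(P[:,0]-q[0],P[:,1]-q[1])-19,[0,0],loss='soft_l1').x
    ctr=s['position']+R@[-26,q[0],q[1]];print('cap tool yz',q,'world',ctr, 'resid',np.abs(np.hypot(P[:,0]-q[0],P[:,1]-q[1])-19).max())
    d=R.T@(np.array([576.6,-54.9,ctr[2]])-ctr)/30;print('shift units',d)
fit(sys.argv[1])
E
python3 fit.py 12
```

```text
4673 -26.266503073244618
cap tool yz [-0.54512184 -0.06678336] world [575.28462396 -52.72264966 233.16769228] resid 0.38359670105324284
shift units [-6.72615456e-05  8.34925136e-02  1.48010783e-02]
```

Request:
send_rows([
  {"linear": [0.3,0.075,0.013],"roll": 0},
  {"linear": [0.7,0.075,0.013],"roll": 0},
  {"linear": [1.1,0.075,0.013],"roll": 0},
  {"linear": [1.5,0.075,0.013],"roll": 0},
  {"linear": [1.8,0.075,0.013],"roll": 0},
  {"linear": [2.0,0.075,0.013],"roll": 0},
  {"linear": [2.0,0.075,0.013],"roll": 0},
  {"linear": [2.0,0.075,0.013],"roll": 0},
  {"linear": [2.0,0.075,0.013],"roll": 0},
])

```text
clock: 16.2
position: [577.4, -56.9, 147.9]
tcp_rot: [0.248, 0.662, 0.248, -0.662]
ft_force: [-0.4, -1.1, -0.6]
grip_width: 38.0
```

```bash
python3 look2.py 13; python3 fit.py 13
python3 - <<'E'
from h import *
cap('scene','s13');cap('top','t13')
im=cv2.imread('pics/s13.png')[150:250,215:315];tt=cv2.imread('pics/t13.png')[210:290,350:430]
cv2.imwrite('pics/z13.png',np.hstack([cv2.resize(im,(400,400),interpolation=cv2.INTER_CUBIC),cv2.resize(tt,(400,400),interpolation=cv2.INTER_CUBIC)]))
E
```

```text
16.25 [577.35759876 -56.92606297 147.96433533] 38.162541384751954 [ 1.10235113  0.84300438 -0.22896281]
4685 174.2953892296734 ((577.4369506835938, -56.77110290527344), 19.942949295043945)
top 70.93613047304136 ((576.610107421875, -54.954280853271484), 40.90231704711914)
4671 -26.350590296959158
cap tool yz [-0.95516944 -0.18045002] world [576.83614881 -56.08429836 173.96365134] resid 0.49952582533389034
shift units [-1.38337244e-05 -3.49311781e-02 -2.00044499e-02]
```

View pics/z13.png

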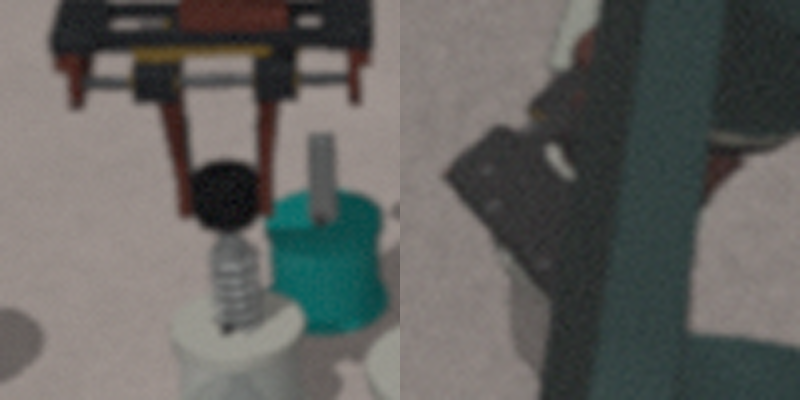

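Run:
```python
from h import *
c=load('s13')
for z in(70,95,120,132,143,158): print(z,np.round(proj(c,[576.6,-54.9,z]),2))
g=cv2.cvtColor(cv2.imread('pics/s13.png'),cv2.COLOR_BGR2GRAY).astype(float)
for v in range(188,233,2):
    row=g[v,255:290];print(v,row.astype(int).tolist())
```

```text
70 [273.73 230.35]
95 [273.14 221.6 ]
120 [272.54 212.64]
132 [272.24 208.26]
143 [271.97 204.2 ]
158 [271.59 198.59]
188 [141, 125, 92, 55, 37, 40, 50, 85, 122, 140, 145, 144, 144, 141, 142, 136, 136, 139, 141, 145, 148, 146, 145, 127, 87, 50, 46, 64, 100, 133, 144, 145, 146, 147, 146]
190 [144, 139, 118, 77, 49, 43, 48, 73, 112, 131, 124, 109, 92, 81, 74, 67, 65, 65, 70, 80, 85, 99, 111, 108, 80, 54, 47, 64, 104, 137, 147, 147, 147, 145, 146]
192 [144, 140, 128, 93, 63, 48, 50, 57, 68, 68, 50, 27, 22, 15, 19, 17, 12, 18, 22, 20, 22, 25, 43, 55, 61, 52, 53, 67, 106, 137, 145, 149, 147, 146, 147]
194 [140, 141, 133, 109, 73, 51, 42, 33, 29, 24, 21, 27, 18, 22, 21, 22, 19, 22, 19, 22, 27, 24, 19, 22, 32, 41, 46, 67, 107, 138, 147, 149, 148, 149, 146]
196 [145, 145, 142, 126, 86, 55, 45, 38, 22, 16, 25, 14, 25, 23, 19, 29, 21, 29, 28, 12, 17, 25, 18, 18, 41, 44, 49, 68, 107, 135, 146, 148, 148, 148, 145]
198 [144, 143, 141, 128, 90, 58, 45, 38, 26, 22, 23, 19, 17, 23, 23, 25, 21, 21, 20, 22, 26, 19, 13, 22, 32, 44, 51, 66, 102, 133, 139, 129, 121, 113, 105]
200 [143, 147, 143, 130, 101
[... 2084 characters left out ...]
5, 77]
226 [143, 144, 144, 144, 145, 147, 147, 149, 151, 151, 150, 150, 142, 134, 127, 123, 110, 103, 105, 113, 114, 100, 91, 91, 90, 94, 100, 102, 101, 104, 110, 119, 127, 129, 113]
228 [144, 144, 145, 147, 149, 148, 149, 150, 151, 150, 150, 151, 147, 140, 125, 114, 97, 93, 95, 96, 97, 98, 99, 97, 93, 91, 102, 103, 112, 127, 143, 147, 151, 151, 142]
230 [143, 143, 143, 148, 149, 149, 150, 149, 151, 151, 150, 150, 143, 131, 116, 106, 93, 87, 92, 95, 95, 93, 87, 91, 98, 104, 125, 139, 145, 150, 152, 149, 150, 151, 149]
232 [145, 140, 140, 146, 152, 152, 151, 152, 149, 150, 148, 151, 151, 149, 133, 102, 70, 71, 93, 112, 114, 119, 118, 125, 133, 143, 150, 150, 151, 151, 151, 154, 152, 148, 137]
```

Request:
send_rows([
  {"linear": [0,-0.06,-0.02],"roll": 0},
  {"linear": [0,-0.06,-0.02],"roll": 0},
  {"linear": [0,-0.06,-0.02],"roll": 0},
])

```text
clock: 16.65
position: [576.1, -54.9, 147.5]
tcp_rot: [0.248, 0.662, 0.248, -0.662]
ft_force: [0.1, -0.2, -0.5]
grip_width: 38.5
```

```bash
python3 look2.py 14; python3 fit.py 14
python3 - <<'E'
from h import *
cap('scene','s14')
g=cv2.cvtColor(cv2.imread('pics/s14.png'),cv2.COLOR_BGR2GRAY).astype(float)
for v in (203,204,205,206,207):
    r=g[v,255:290];th=85;i=np.nonzero(r[8:25]<th)[0]+8;a,b=i[0],i[-1]
    l=a-(th-r[a])/(r[a-1]-r[a]);q=b+(th-r[b])/(r[b+1]-r[b]);print(v,255+l,255+q,255+(l+q)/2)
E
```

```text
16.7 [576.14613081 -54.97803732 147.4423558 ] 38.09949231948907 [ 0.85205787 -0.56456951 -0.42720841]
4712 173.8477519751939 ((576.2224731445312, -54.82853317260742), 19.938356399536133)
top 70.90545035648879 ((576.8949584960938, -54.71885299682617), 40.800113677978516)
4703 -26.42329891305521
cap tool yz [-0.71429261 -0.28130275] world [575.8862636  -54.2571058  173.44239564] resid 0.4341612361630567
shift units [ 3.30785251e-07  3.17876585e-02 -3.84749351e-03]
203 253.0 283.61538461538464 268.3076923076923
204 263.8 281.8333333333333 272.81666666666666
205 265.07894736842104 280.6 272.83947368421053
206 265.8235294117647 278.4166666666667 272.1200980392157
207 267.36842105263156 276.35 271.8592105263158
```

Request:
send_rows([
  {"linear": [0.1,0.01,0],"roll": 0},
  {"linear": [0.2,0.01,0],"roll": 0},
  {"linear": [0.25,0.01,0],"roll": 0},
  {"linear": [0.3,0.01,0],"roll": 0},
  {"linear": [0.35,0.01,0],"roll": 0},
  {"linear": [0.4,0.01,0],"roll": 0},
  {"linear": [0.4,0.01,0],"roll": 0},
])

```text
clock: 17.45
position: [576.2, -55.2, 135.2]
tcp_rot: [-0.248, -0.662, -0.248, 0.662]
ft_force: [-0.8, -0.1, 0.3]
grip_width: 38.8
```

```bash
python3 look2.py 15; python3 fit.py 15
```

```text
17.5 [576.26920003 -55.23616634 135.2514727 ] 38.318045898143936 [-0.1045637  -0.1190566  -0.25184041]
4668 161.52965999936532 ((576.263916015625, -55.181400299072266), 19.9332332611084)
top 70.9238888536166 ((576.6364135742188, -54.9582633972168), 40.94224548339844)
4655 -26.29744819248374
cap tool yz [-0.6158863  -0.09569738] world [575.94243036 -54.71288278 161.25162404] resid 0.481178879142675
shift units [-5.85210368e-06  1.91061173e-02 -1.24218136e-02]
```

Request:
send_rows([
  {"linear": [0.05,0,0],"roll": 0},
  {"linear": [0.1,0,0],"roll": 0},
  {"linear": [0.15,0,0],"roll": 0},
  {"linear": [0.2,0,0],"roll": 0},
  {"linear": [0.24,0,0],"roll": 0},
  {"linear": [0.27,0,0],"roll": 0},
  {"linear": [0.27,0,0],"roll": 0},
])

```text
clock: 18.2
position: [576.2, -55.2, 127.1]
tcp_rot: [-0.248, -0.662, -0.248, 0.662]
ft_force: [-0.3, -1.3, -0.3]
grip_width: 38.3
```

```bash
python3 look2.py 16; python3 fit.py 16
```

```text
18.25 [576.29926336 -55.2400804  127.21070742] 38.22489504072638 [-0.01824869 -0.59221339  0.66156745]
4671 153.49058384524955 ((576.2734985351562, -55.25025939941406), 19.964933395385742)
top 70.94931662165254 ((576.5503540039062, -54.988197326660156), 40.980552673339844)
4660 -26.300560943208158
cap tool yz [-0.61248922 -0.00117558] world [575.90094737 -54.7817957  153.21083173] resid 0.46761232243870055
shift units [-3.57383495e-06  1.82822698e-02 -1.49751489e-02]
```

View pics/w16.png

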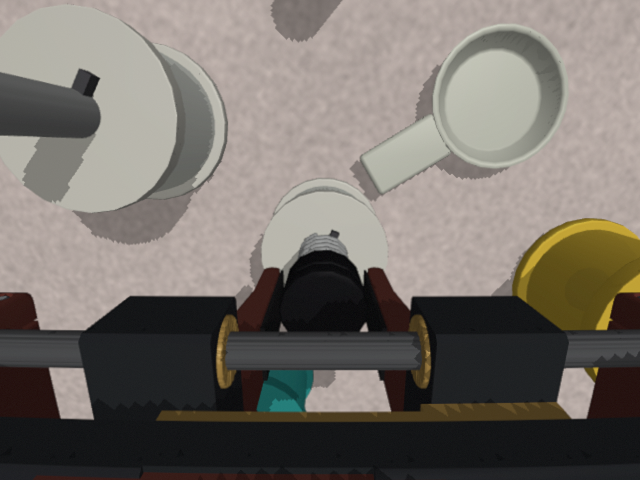

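Request:
send_rows([
  {"linear": [0.02,0,0],"roll": 0},
  {"linear": [0.02,0,0],"roll": 0},
  {"linear": [0.02,0,0],"roll": 0},
])

```text
clock: 18.55
position: [576.4, -55.2, 126.7]
tcp_rot: [0.248, 0.662, 0.248, -0.662]
ft_force: [1.2, 0.5, -1.1]
grip_width: 37.9
```

Request:
send_rows([
  {"linear": [0,0,0],"roll": 0},
  {"linear": [0,0,0],"roll": 0},
  {"linear": [0,0,0],"roll": 0},
  {"linear": [0,0,0],"roll": 0},
  {"linear": [0,0,0],"roll": 0},
], claw=0.9)

```text
clock: 19.05
position: [576.4, -55.3, 126.7]
tcp_rot: [0.248, 0.662, 0.248, -0.662]
ft_force: [-0.3, -0.1, -0.2]
grip_width: 74.8
```

Request:
send_rows([
  {"linear": [-0.3,0,0],"roll": 0},
  {"linear": [-1,0,0],"roll": 0},
  {"linear": [-2,0,0],"roll": 0},
  {"linear": [-3,0,1],"roll": 0},
  {"linear": [-3.5,0,2],"roll": 0},
  {"linear": [-3.5,0,2],"roll": 0},
  {"linear": [-3.5,0,2],"roll": 0},
])

```text
clock: 19.75
position: [531.3, -95.0, 232.6]
tcp_rot: [0.248, 0.663, 0.247, -0.662]
ft_force: [-0.1, -0.3, -0.8]
grip_width: 79.0
```

Run:
```python
from h import *
c=cap('wrist','w17');cap('scene','s17');s=arm.get_state();print(s['clock'],s['position'],s['ft_force'])
W=cloud(c);w=W.reshape(-1,3);ok=np.isfinite(w[:,0])
r=np.hypot(w[:,0]-576.6,w[:,1]+54.9)
f=w[ok&(r<30)&(abs(w[:,2]-152)<5)];print(len(f),np.median(f[:,2]),cv2.minEnclosingCircle(f[:,:2].astype(np.float32)))
A=np.c_[f[:,:2]-f[:,:2].mean(0),np.ones(len(f))];print('tilt',np.linalg.lstsq(A,f[:,2],rcond=None)[0])
f=w[ok&(r<48)&(abs(w[:,2]-70)<3)];print('top',np.median(f[:,2]),cv2.minEnclosingCircle(f[:,:2].astype(np.float32)))
a=cv2.imread('pics/s17.png')[150:250,215:315];b=cv2.imread('pics/w17.png')
u,v=map(int,proj(c,[576.6,-54.9,110]));print(u,v)
b=b[max(v-60,0):max(v-60,0)+120,max(u-60,0):max(u-60,0)+120]
cv2.imwrite('pics/z17.png',np.hstack([cv2.resize(a,(400,400),interpolation=cv2.INTER_CUBIC),cv2.resize(b,(400,400),interpolation=cv2.INTER_CUBIC)]))
```

```text
19.85 [531.30526022 -94.27295091 231.35754548] [-0.08726668  0.41742055 -0.43356471]
2499 152.73341051613207 ((576.3501586914062, -54.50599670410156), 18.99289321899414)
tilt [-4.71316994e-03  1.16713873e-03  1.52684197e+02]
top 70.92040703176377 ((576.7487182617188, -54.99199676513672), 41.0347785949707)
323 156
```

View pics/z17.png

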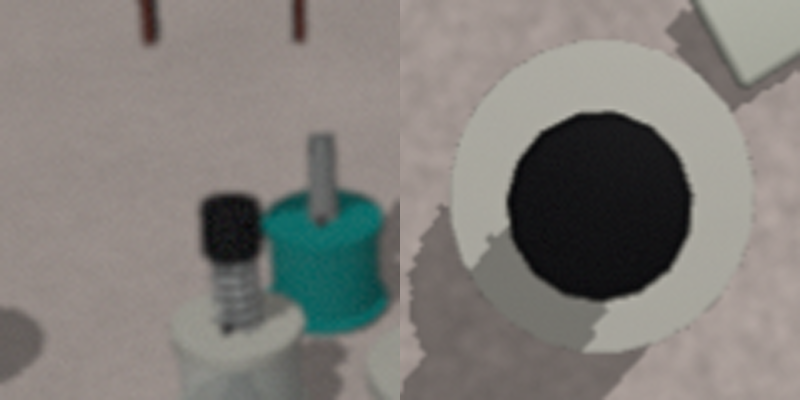

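```bash
python3 -c "
from station import arm
print(arm.get_state()['dq']);print(arm.close_job())"
```

```text
[ 7.79098658e-03  1.18950517e-02  7.54100179e-05 -1.79030511e-03
  1.05209881e-03 -5.42749317e-04]
the job is handed in; nothing more can be done
None
```

The button is back together, and I handed the job in at about 20 s with the gripper open and well clear. I threaded the spring over the stem of the smaller white dispenser, turning it about 27° so its foot gap faced the key. Then I set the cap over the stem's end and let go.

- **Spring:** after release its top measured 49.6 mm above the dispenser's face (50 expected). It looked level with the foot around the key, and it never snagged. The wrist camera put its centre about 1 mm from the stem axis. I did not measure its tilt separately.
- **Cap:** its underside works out at about 49.8 mm above the face, taking the cap as 32 mm tall. It sits about 0.6 mm from the axis with a tilt of about 0.005 rad.
- **Forces:** readings stayed near zero (about 1 N of noise) during the whole fit.
- **One disagreement:** with the cap held over the stem, the tool reading, wrist camera and scene camera differed by about 1 mm, and my first correction overshot by about 2 mm. I corrected it before lowering the cap.
- **Bystanders:** the jar, spoon rest and carousel were not touched as far as I could tell, but I did not re-measure where they stand.

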